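# Let the tea ball out of the release rack

## Robot

A 7-joint arm with a two-finger parallel gripper is mounted at the origin on the work surface. World frame = base frame: x ahead of the robot, y to its left, z up, the work surface at z = 0. Lengths are in m, angles in rad, forces in N, time in s.
With the tool pointing down it reaches from about 0.35 to 0.9 m from the base axis. Payload 7.2 kg.
Tool frame: the origin (TCP) lies on the mounting face of the last link; the fingertips stand 173 mm ahead of it and the grasp point (between the pads) lies 155 mm ahead of it; z points along the fingers, y is the direction in which the jaws open and shut (so a half turn about z gives the same grasp; the last joint's range is limited). The gripper opens to 85 mm and grips with 20 to 120 N. Pads are 22 mm wide; open, the fingers measure 114 mm over their backs; the gripper's body (76 mm by 85 mm) begins 54 mm behind the grasp point. The pads swing forward as they close: fully open they stand 13 mm farther back than shut.
Start: joints at [1.236, 0.411, -0.013, 1.596, 0.006, 1.134, -0.082], TCP at [0.165, -0.603, 0.405] pointing down, gripper open.
Joint ranges: [-2.95, 2.95], [-0.29, 1.99], [-1.47, 1.44], [0.14, 2.54], [-1.03, 4.17], [0.13, 1.85], [-2.86, 2.86]. Speed limits (rad/s): [2.39, 2.39, 3.01, 3.01, 3.14, 3.14, 3.14].

## Interface

Orientations are given as a unit quaternion [x, y, z, w].
In Python, from cell import manip, vision, workorder gives the robot as it stands. The module is installed in compiled form; this text tells all that it offers.
- The arm moves only by the shell command python3 -m inch 'ROWS' [FORCE]. ROWS is a JSON object of lists of equal length, an entry for each row: "translation": the shift along the tool's x, y, z in mm, a list of three; "spin": the turn about the tool's z in rad; "jaw": the finger opening in mm, from 0 to 85.4. A call has exactly 5 rows; each row shifts and turns the pose as measured when the row begins, along the tool's axes as they then stand; what a row does not reach is not made up. A row lasts 1/8 s, in which the tool goes at most 62.5 mm and 10.7 degrees, less where a joint would pass 70% of its speed; a pose out of reach is approached as far as the arm can. A call with a gripper value outside its range is refused whole. The fingers move at their own pace and stop on an object; FORCE is the grip in N (left out, the last holds). Time passes only in rows, so rows that do not move let the fingers close, or fill a call up. It gives the time, the measured TCP pose, the force and the opening at its end, in the units of the state.
- manip.sense(): the state, without advancing time (a new reading comes with each control period).
- vision.read_camera(name): name is "scene" or "top" or "wrist"; returns a dict with "frame" (384x512x3 uint8, red, green, blue), "vertical_fov" (degrees; the focal length in pixels is half the picture's height over the tangent of half this angle, whatever the lens; pixels are square), "cx", "cy" (the principal point, pixels), "extrinsics" (4x4, takes a point from camera to world coordinates). Camera axes: x right, y down, z forward; pixel columns grow to the right and rows downward; lengths in m; the calibration is good to about 2 mm. A picture is of the moment at which its call begins. There is no depth.
- workorder.job_done(): hands the job in, once; it reports no verdict.
The state is a dict: "time_s": time; "joint_positions": joint angles; "qvel": joint speeds; "joint_efforts": joint torques, N m; "tcp_pos": TCP position; "orientation": TCP orientation; "contact_force": force on the tool from outside, world axes, zero at the start; "ft_torque": the same for the moment, N m; "finger_gap": opening from 0.0 (shut) to 1.0 (fully open).
Only numpy, scipy, OpenCV 4.12 (cv2) and the standard library are available. Lean on these libraries where they do the work, as an engineer would, in place of code of your own. Each camera call takes 0.05 s, during which the arm holds its last target.

## Task

The freshly polished silver must not get finger marks: on the two-lane rack, press down the pad of the rocking lever on the tea ball's lane so that its gate lifts and the tea ball rolls by itself into the pocket at the end of its lane, then let go of the lever so that the gate closes again behind it. Do not touch the tea ball or the drum-shaped salt pot, leave the other lever alone so that the salt pot stays waiting behind its gate, and leave the other things on the table where they are.

Things in the scene. Friction and masses are not known exactly. Their poses are not given: they have to be found in the camera images.
- rack: Plywood two-lane release rack, base 280 (x -70 to 210) x 190 (y) mm, about 140 high with its levers, fixed. Origin at table height; x runs down the lanes, away from the robot, y to the left. Lanes with dark red felt, 46 mm wide inside, centres at y +26 and -26 mm; in each a slope (x -50 to 90 mm) shut by a hanging metal gate at x 90, then a pocket. Two aluminium levers flank them.
- tea_ball: Tea infuser ball: metal sphere 40 mm across with dark seam and small dark dots, origin at its centre. Waits behind the gate of the left or right lane (varies), centre at x 70 mm in the rack's frame. When its gate is raised it rolls by itself and within about 3 s rests against the far wall of the pocket (x 105 to 200 mm), centre at x 180, z 40.
- salt_drum: Drum-shaped salt pot: metal cylinder 40 mm across, 36 mm long, lying across the other lane behind its gate; origin at its centre, y along its axis.
- pad_left (a point): Top centre of the black 34 x 34 mm press pad on the robot-side end of the left rocking lever; moves with it. In the rack's frame: x -137, y +75, z 135 mm when up (sloping 0.2 rad, robot-side edge higher). It sinks 49 mm nearly straight down to the stop (sloping 0.2 rad the other way). It takes 3 N at first, about 6 N at the stop. Free space above.
- pad_right (a point): Top centre of the black 34 x 34 mm press pad on the robot-side end of the right rocking lever; moves with it. In the rack's frame: x -137, y -75, z 135 mm when up (sloping 0.2 rad, robot-side edge higher). It sinks 49 mm nearly straight down to the stop (sloping 0.2 rad the other way). It takes 3 N at first, about 6 N at the stop. Free space above.
- lever_left (a joint): Angle of the left lever, rad: 0 = pad up, gate down (a spring brings it back when let go); grows as the pad is pressed, hard stop at 0.42. It lifts the gate of the left lane only. Pivot at x -20, z 105 mm in the rack's frame. A piece can roll under the gate from about 0.22 rad; from 0.34 it is well clear.
- lever_right (a joint): Angle of the right lever, rad: 0 = pad up, gate down (a spring brings it back when let go); grows as the pad is pressed, hard stop at 0.42. It lifts the gate of the right lane only. Pivot at x -20, z 105 mm in the rack's frame. A piece can roll under the gate from about 0.22 rad; from 0.34 it is well clear.
- egg_cup: Bystander: plated egg cup, 42 mm across, 55 mm tall, stands between the two pads; origin under its middle.
- candlestick: Bystander: plated candlestick, 84 mm foot, 165 mm tall, stands to the left of the rack; origin under its middle.
- polish_jar: Bystander: white jar with black cap, 68 mm across, 70 mm tall, stands to the right of the rack; origin under its middle.
- spoon: Bystander: metal spoon, 170 mm long, lies left of the rack on the robot's side; origin at its middle.
- brush: Bystander: wooden brush lying right of the rack on the robot's side; origin at its middle.
- sugar_bowl: Bystander: plated bowl, 110 mm across, 60 mm tall, out at the right; origin under its middle.
- tankard: Bystander: plated mug, 84 mm across, 110 mm tall, out at the left; origin under its middle.

How it is judged:
On the way, in this order (a step that is already met when the one before it is completed fails the run):
1. the lever on the tea ball's lane is pressed down and its gate lifts (((y of tea_ball in the frame of rack above 0 m and value of joint lever_left above 0.15 rad) or (y of tea_ball in the frame of rack below 0 m and value of joint lever_right above 0.15 rad))), for 0.05 s.
2. the tea ball has rolled into the pocket (x of tea_ball in the frame of rack above 0.14 m and linear speed of tea_ball below 0.05 m/s), for 0.1 s.
At the end, for the whole second after the job is handed in: The tea ball lies at rest (under 0.03 m/s) in its pocket (x 150 to 200 mm in the rack's frame), both levers are back within 0.06 rad of rest, and the salt pot still waits behind its gate within 15 mm of where it began (x of tea_ball in the frame of rack between 0.15 and 0.2 m and z of tea_ball in the frame of rack below 0.06 m and linear speed of tea_ball below 0.03 m/s and value of joint each of lever_left, lever_right below 0.06 rad and x of salt_drum in the frame of rack below 0.085 m and distance of salt_drum from where it was at the start of the episode below 0.015 m); the robot touches nothing.
It fails at once if the other lever is pressed (over 0.12 rad) ((y of tea_ball in the frame of rack above 0 m and value of joint lever_right above 0.12 rad) or (y of tea_ball in the frame of rack below 0 m and value of joint lever_left above 0.12 rad)).
It fails at once if the robot touches the tea ball or the salt pot (contact force between any of the fingers, the arm and tea_ball above 0.3 N or contact force between any of the fingers, the arm and salt_drum above 0.3 N).
It fails at once if the tea ball or the salt pot is lifted (z of any of tea_ball, salt_drum in the frame of rack above 0.1 m).
It fails at once if a bystander is moved more than 20 mm or lifted (distance of any of egg_cup, candlestick, polish_jar, spoon, brush, sugar_bowl, tankard from where it was at the start of the episode above 0.02 m).
It also fails if it takes over 32 s, if anything falls off the work surface, if the arm or the gripper's body presses on something with over 40 N, if the wrist force passes 120 N, or if a joint passes its speed limit or range.

## Working session

There is one attempt and no reset: what is moved stays moved. The work goes in short steps, Python scripts to look and compute and a shell command to move; the robot and the scene stay as the last step left them, time stands still between calls to the robot, and variables do not carry over. Pictures are saved under pics/ and viewed, and the job is handed in when it is done.

```bash
mkdir -p pics; python3 - <<'E'
from cell import manip, vision
import cv2,numpy as np
print(manip.sense())
for n in("scene","top"):
    c=vision.read_camera(n); np.savez(f"{n}0.npz",**c)
    cv2.imwrite(f"pics/{n}0.png",cv2.resize(c["frame"][:,:,::-1],(800,600),interpolation=cv2.INTER_CUBIC))
    print(n,c["vertical_fov"],c["cx"],c["cy"],np.round(c["extrinsics"],3).tolist())
E
```

```text
{'time_s': 0.0, 'joint_positions': array([ 1.23579816,  0.41191299, -0.01269071,  1.59711167,  0.0056369 ,
        1.13426809, -0.08220085]), 'qvel': array([ 0.0004104 ,  0.0015271 , -0.00033482, -0.00046058, -0.00044008,
       -0.00136662,  0.00013873]), 'joint_efforts': array([-1.64913454e-03, -6.00620055e+01,  6.81156535e-01, -2.99403816e+01,
        1.38151200e-02,  1.07381365e-02, -1.69580045e-05]), 'tcp_pos': array([ 0.16467741, -0.60267305,  0.40381711]), 'orientation': array([ 9.91113841e-01,  1.33013764e-01, -1.89556146e-04, -8.10466776e-04]), 'contact_force': array([-0.0025439 , -0.09589058,  1.15174549]), 'ft_torque': array([ 0.02338034,  0.04844066, -0.00861092]), 'finger_gap': 0.9999612667268253}
scene 54.94548507945745 254.02301923193346 196.61963504055345 [[-0.779, 0.458, -0.429, 1.188], [0.627, 0.55, -0.552, 0.752], [-0.017, -0.699, -0.715, 1.076], [0.0, 0.0, 0.0, 1.0]]
top 48.76482356264359 256.2652852159565 193.69997159179565 [[0.009, -0.993, 0.119, 0.449], [-1.0, -0.01, -0.003, 0.017], [0.005, -0.119, -0.993, 1.496], [0.0, 0.0, 0.0, 1.0]]
```

View pics/scene0.png

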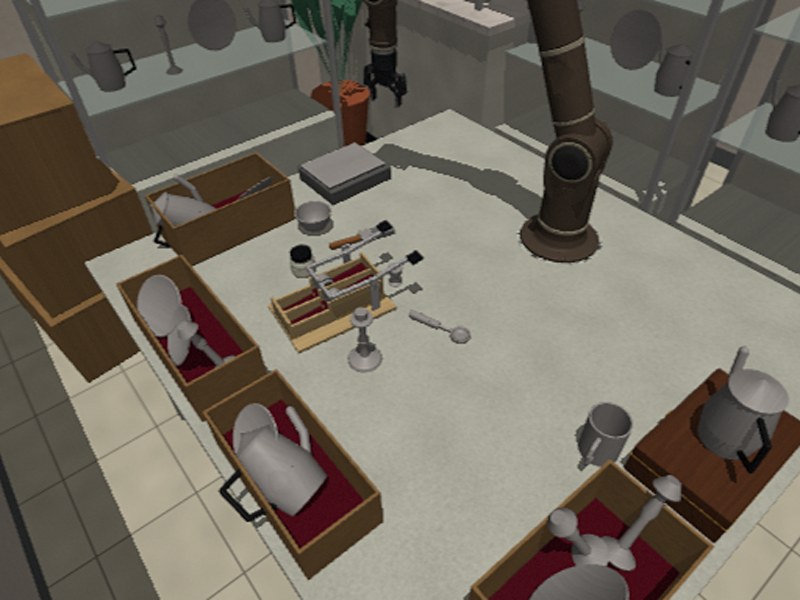

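View pics/top0.png

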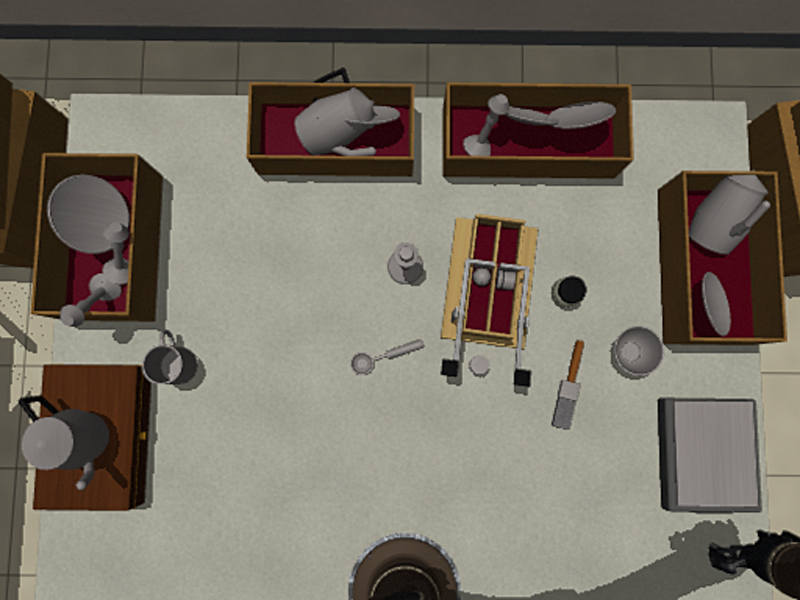

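```bash
python3 - <<'E'
import cv2,numpy as np
for n,(x0,x1,y0,y1),s in (("top",(270,370,130,255),4.8),("scene",(165,285,125,230),5.5)):
    f=np.load(n+"0.npz")["frame"][y0:y1,x0:x1,::-1]
    cv2.imwrite(f"pics/{n}0c.png",cv2.resize(f,None,fx=s,fy=s,interpolation=cv2.INTER_CUBIC))
E
```

```text
(no output)
```

View pics/top0c.png

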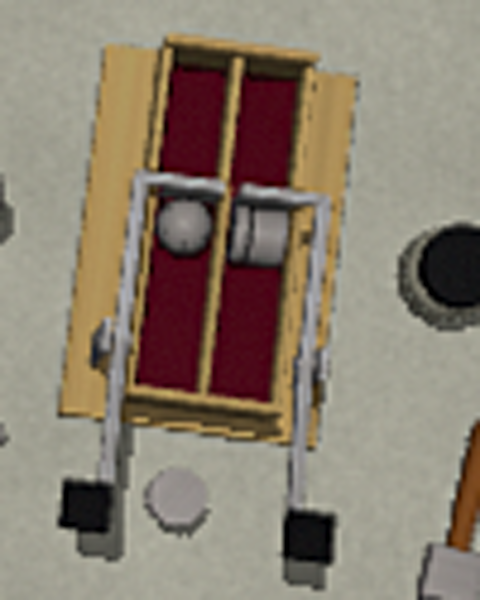

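View pics/scene0c.png

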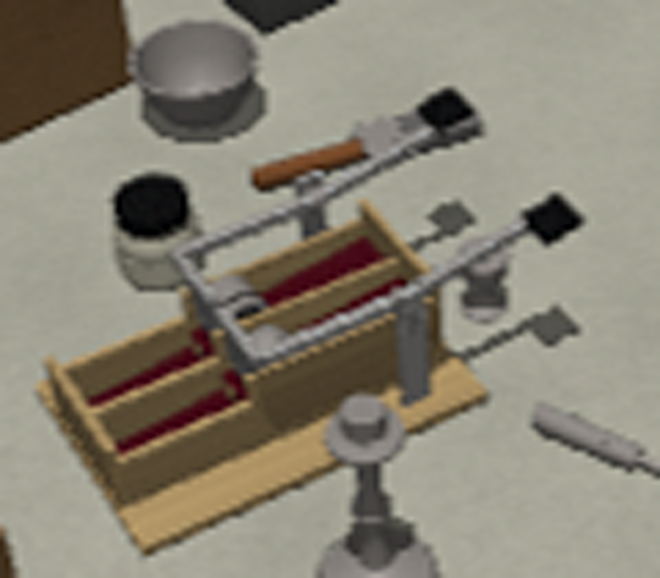

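```bash
cat > h.py <<'E'
import numpy as np
def ray(n,u,v):
    c=np.load(n+"0.npz"); E=c["extrinsics"]; f=192/np.tan(np.radians(c["vertical_fov"])/2)
    d=E[:3,:3]@np.array([(u-c["cx"])/f,(v-c["cy"])/f,1]); return E[:3,3],d/np.linalg.norm(d)
def atz(n,u,v,z):
    o,d=ray(n,u,v); return o+d*(z-o[2])/d[2]
def tri(a,b):
    A=0;B=0
    for o,d in(a,b):
        M=np.eye(3)-np.outer(d,d);A=A+M;B=B+M@o
    return np.linalg.solve(A,B)
E
python3 - <<'E'
from h import *
T=lambda x,y:(270+x/4.8-.4,130+y/4.8-.4)
S=lambda x,y:(165+x/5.5-.4,125+y/5.5-.4)
PL,PR=T(86,506),T(310,538)
L=atz("top",*PL,.135);R=atz("top",*PR,.135);print(L,R,np.linalg.norm(L-R))
print(tri(ray("top",*PL),ray("scene",*S(553,219))),tri(ray("top",*PR),ray("scene",*S(447,111))))
# base corners z~.0-.01
for p in((107,46),(357,77),(60,413),(315,445)):print(atz("top",*T(*p),.012))
print("ball",atz("top",*T(185,226),.075),"egg",atz("top",*T(177,497),.055))
y=(L-R)[:2]/np.linalg.norm((L-R)[:2]);x=np.array([y[1],-y[0]]);print("yaw",np.arctan2(x[1],x[0]))
o=(L+R)[:2]/2+.137*x;print("rack",o)
for p,z in(((185,226),.07),((260,235),.07),((177,497),.055),((107,46),.01),((357,77),.01),((60,413),.01),((315,445),.01)):
    q=atz("top",*T(*p),z)[:2]-o;print(p,q@x,q@y)
E
```

```text
[ 0.47939227 -0.08880785  0.135     ] [ 0.45956761 -0.23798509  0.135     ] 0.1504887569330709
[ 0.47853267 -0.08820742  0.13097573] [ 0.45824411 -0.23786397  0.12873311]
[ 0.82435237 -0.113928    0.012     ]
[ 0.80262459 -0.30045907  0.012     ]
[ 0.54964806 -0.07934599  0.012     ]
[ 0.5280367  -0.26554566  0.012     ]
ball [ 0.6786698 -0.1634793  0.075    ] egg [ 0.48811985 -0.15932666  0.055     ]
yaw -0.13211920268249505
rack [ 0.60528598 -0.18144419]
(185, 226) 0.0712633412619444 0.026952252214184617
(260, 235) 0.07238974333587334 -0.02660460795955831
(177, 497) -0.11905867913825609 0.0064898741706969605
(107, 46) 0.20878800196289532 0.09567815601331223
(357, 77) 0.21182637841560428 -0.09234263536660299
(60, 413) -0.06845101746062776 0.09376799453408795
(315, 445) -0.06534079659435867 -0.0939084915385761
```

The pads, ball and rack corners all agree with the given geometry. The round ball is in the left lane (image left, rack y +27 mm) and the striped drum is on the right. The left pad is at about (0.479, -0.0885, 0.135). Next I'll close the jaws and travel over the clear space.

```bash
python3 -m inch '{"translation":[[43,-41,0],[43,-41,0],[43,-41,0],[43,-41,0],[43,-41,0]],"spin":[0,0,0,0,0],"jaw":[0,0,0,0,0]}' 40
cat > d.py <<'E'
from cell import manip
import numpy as np,sys
from scipy.spatial.transform import Rotation as R
s=manip.sense();r=R.from_quat(s["orientation"]);t=np.array([.479,-.0885,float(sys.argv[1])+.173])
print(s["time_s"],s["tcp_pos"],r.as_matrix().round(3).tolist(),s["contact_force"].round(2),s["finger_gap"])
print("shift mm",(r.inv().apply(t-s["tcp_pos"])*1000).round(1))
E
python3 d.py .17
```

```text
time_s: 0.72
tcp_pos: [0.3193, -0.3445, 0.4014]
orientation: [0.992, 0.129, -0.001, -0.002]
contact_force: [0.2, 0.5, 0.6]
finger_gap: 0.005
0.725 [ 0.31932701 -0.3444812   0.4014309 ] [[0.967, 0.255, -0.003], [0.255, -0.967, 0.003], [-0.002, -0.003, -1.0]] [0.25 0.53 0.57] 0.004628310538006895
shift mm [ 219.9 -206.5   58.6]
```

```bash
python3 -m inch '{"translation":[[43,-41,0],[43,-41,0],[43,-41,0],[43,-41,0],[43,-41,0]],"spin":[0,0,0,0,0],"jaw":[0,0,0,0,0]}'
python3 d.py .17
```

```text
time_s: 1.35
tcp_pos: [0.4777, -0.0824, 0.4015]
orientation: [0.992, 0.128, -0.001, -0.001]
contact_force: [0.7, -0.7, 0.5]
finger_gap: -0.002
1.35 [ 0.47771515 -0.08240598  0.40150386] [[0.967, 0.254, -0.003], [0.254, -0.967, 0.001], [-0.002, -0.002, -1.0]] [ 0.74 -0.71  0.51] -0.001907393514747065
shift mm [-0.2  6.3 58.5]
```

```bash
python3 -m inch '{"translation":[[0,6,0],[0,0,30],[0,0,28],[0,0,0],[0,0,0]],"spin":[0,0,0,0,0],"jaw":[0,0,0,0,0]}'
python3 d.py .135
python3 - <<'E'
from cell import vision
import cv2,numpy as np
a=[]
for n,(x0,x1,y0,y1) in (("top",(250,370,130,255)),("scene",(165,285,105,230))):
    f=vision.read_camera(n)["frame"][y0:y1,x0:x1,::-1]
    a.append(cv2.resize(f,(390,406),interpolation=cv2.INTER_CUBIC))
cv2.imwrite("pics/a1.png",np.hstack(a))
E
```

```text
time_s: 1.98
tcp_pos: [0.4802, -0.0857, 0.3424]
orientation: [0.991, 0.132, -0.001, -0.001]
contact_force: [0.5, -0.8, -0.6]
finger_gap: 0.003
1.975 [ 0.48022072 -0.08571921  0.34238226] [[0.965, 0.261, -0.003], [0.261, -0.965, 0.002], [-0.002, -0.003, -1.0]] [ 0.52 -0.77 -0.57] 0.0028259202772487812
shift mm [-1.8  2.5 34.4]
```

View pics/a1.png

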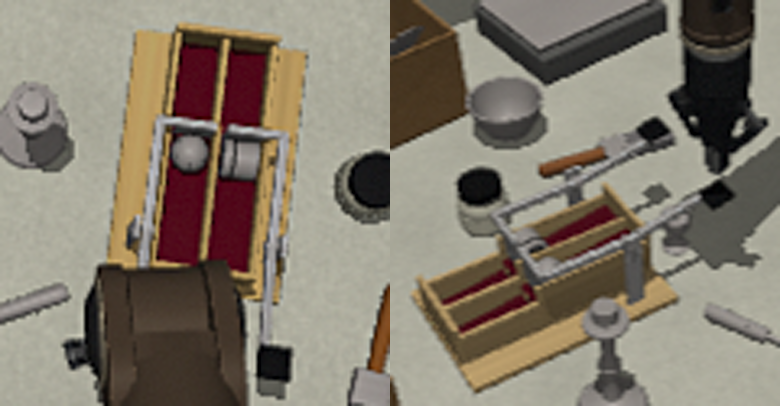

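The fingertips hang right above the left pad. In the scene view the tip is at about (717,170) and the pad at (717,192). Next I press.

```bash
python3 -m inch '{"translation":[[-2,2,12],[0,0,15],[0,0,15],[0,0,15],[0,0,10]],"spin":[0,0,0,0,0],"jaw":[0,0,0,0,0]}'
python3 d.py .09
```

```text
time_s: 2.7
tcp_pos: [0.4785, -0.0884, 0.2729]
orientation: [0.991, 0.131, -0.0, -0.001]
contact_force: [-0.2, -0.1, 5.2]
finger_gap: -0.001
2.7 [ 0.4785178  -0.08844106  0.27286082] [[0.965, 0.261, -0.001], [0.261, -0.965, 0.001], [-0.0, -0.001, -1.0]] [-0.18 -0.06  5.19] -0.0011688074712250852
shift mm [0.5 0.2 9.9]
```

```bash
python3 -m inch '{"translation":[[0,0,5],[0,0,4],[0,0,0],[0,0,0],[0,0,0]],"spin":[0,0,0,0,0],"jaw":[0,0,0,0,0]}'
python3 d.py .09
python3 - <<'E'
from cell import vision
import cv2,numpy as np
a=[]
for n,(x0,x1,y0,y1) in (("top",(250,370,130,255)),("scene",(165,285,105,230))):
    f=vision.read_camera(n)["frame"][y0:y1,x0:x1,::-1]
    a.append(cv2.resize(f,(390,406),interpolation=cv2.INTER_CUBIC))
cv2.imwrite("pics/a2.png",np.hstack(a))
E
```

```text
time_s: 3.32
tcp_pos: [0.4795, -0.0886, 0.2627]
orientation: [0.991, 0.132, 0.0, -0.0]
contact_force: [-2.6, -0.4, 6.1]
finger_gap: 0.005
3.325 [ 0.47945556 -0.08855489  0.2627486 ] [[0.965, 0.261, 0.0], [0.261, -0.965, 0.001], [0.0, -0.001, -1.0]] [-2.63 -0.39  6.12] 0.0047259697714370184
shift mm [-0.4 -0.2 -0.3]
```

View pics/a2.png

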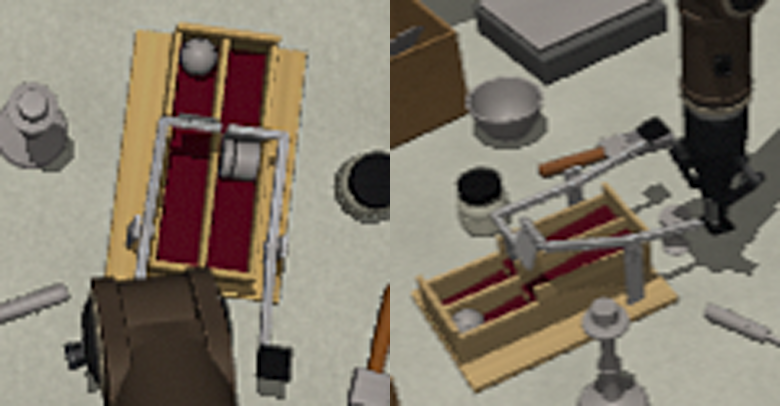

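The left gate is up and the ball is at the far wall of its pocket (top view (198,57)). The drum is still in place. I'll hold briefly so the ball settles, then release gently.

```bash
Z='nothing'; python3 -m inch '{"translation":[[0,0,0],[0,0,0],[0,0,0],[0,0,0],[0,0,0]],"spin":[0,0,0,0,0],"jaw":[0,0,0,0,0]}'
python3 -m inch '{"translation":[[0,0,0],[0,0,0],[0,0,0],[0,0,0],[0,0,0]],"spin":[0,0,0,0,0],"jaw":[0,0,0,0,0]}'
python3 -m inch '{"translation":[[0,0,-8],[0,0,-10],[0,0,-12],[0,0,-12],[0,0,-12]],"spin":[0,0,0,0,0],"jaw":[0,0,0,0,0]}'
python3 -m inch '{"translation":[[0,0,-15],[0,0,-20],[0,0,-20],[0,0,-20],[0,0,-20]],"spin":[0,0,0,0,0],"jaw":[0,0,0,0,0]}'
python3 -m inch '{"translation":[[0,0,0],[0,0,0],[0,0,0],[0,0,0],[0,0,0]],"spin":[0,0,0,0,0],"jaw":[0,0,0,0,0]}'
python3 - <<'E'
from cell import vision
import cv2,numpy as np
a=[]
for n,(x0,x1,y0,y1) in (("top",(250,370,130,255)),("scene",(165,285,105,230))):
    f=vision.read_camera(n)["frame"][y0:y1,x0:x1,::-1]
    a.append(cv2.resize(f,(390,406),interpolation=cv2.INTER_CUBIC))
cv2.imwrite("pics/a3.png",np.hstack(a))
E
```

```text
time_s: 4.05
tcp_pos: [0.4794, -0.0884, 0.2632]
orientation: [0.991, 0.132, -0.0, -0.0]
contact_force: [-1.1, 0.0, 4.9]
finger_gap: -0.003
time_s: 4.68
tcp_pos: [0.4794, -0.0883, 0.2637]
orientation: [0.991, 0.132, -0.0, 0.0]
contact_force: [-1.9, -0.1, 4.6]
finger_gap: -0.002
time_s: 5.3
tcp_pos: [0.4802, -0.0883, 0.3215]
orientation: [0.991, 0.132, 0.001, 0.0]
contact_force: [-0.3, 0.0, -0.1]
finger_gap: 0.002
time_s: 5.92
tcp_pos: [0.4784, -0.0877, 0.4212]
orientation: [0.991, 0.132, -0.001, -0.001]
contact_force: [-0.5, -0.4, -0.3]
finger_gap: -0.004
time_s: 6.55
tcp_pos: [0.4777, -0.0875, 0.4207]
orientation: [0.991, 0.132, -0.002, -0.001]
contact_force: [0.7, 0.0, -0.9]
finger_gap: 0.002
```

View pics/a3.png

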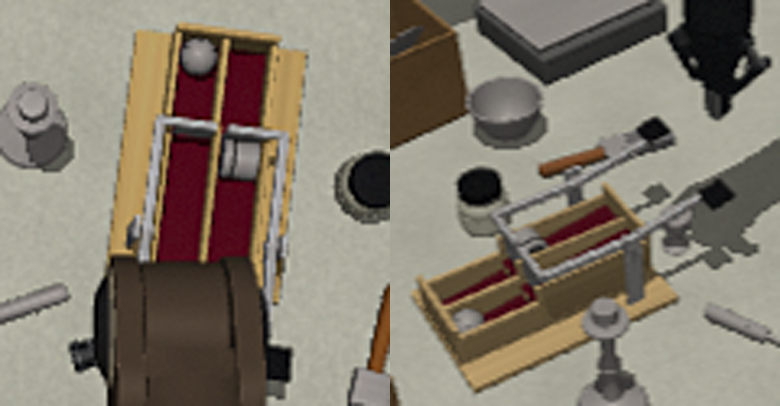

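The ball rests at (198,57) in its pocket and the left pad is back up at (717,192), as before the press. The gate is down, the drum hasn't moved at (240,158), and the gripper is clear. I'm handing in.

```bash
python3 -c "
from cell import workorder;print(workorder.job_done())"
```

```text
the job is handed in; nothing more can be done
None
```

The tea ball is in the pocket at the end of its lane, and the gate has closed behind it. I handed the job in at about 6.6 s; it reports no verdict.

- **What I did:** The tea ball was in the left lane. I pressed the left pad with the closed fingertips, about 45 mm down with 5–6 N. The ball rolled to the far wall within about a second. I held the pad briefly, then lifted off slowly.
- **Last checks:** In the final pictures the ball sits at the far wall of its pocket, in the same spot as in the earlier picture. The left lever is back up with its gate down. The right lever, the salt pot and the nearby objects look unmoved. The gripper is well clear, with about 1 N on the force reading, which is about what it read at the start.
- **Not measured:** I judged the lever angles from the pictures and the press depth. The final pictures did not cover the tankard, which is far from the arm's path. The arm hid the egg cup in the top view, so I saw it only in the scene view.

No check failed or disagreed.

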